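# Shim the rocking bench magnifier

## Task

The bench magnifier rocks because the arm of its cross-shaped foot that points at the wooden wedge has lost its rubber foot. Push the wedge along the mat, thin end first, under that arm's bare stub until it is snug and carries the stub, without jacking the stand out of level or shoving it along; then press down with a fingertip on top of that arm's end to check that it no longer rocks, and move clear. Only push and press: do not lift the wedge or the stand, and leave the tape roll and the two bottles where they are.

Things in the scene. Friction and masses are not known exactly. Their poses are not given: they have to be found in the camera images.
- stand: Loose grey metal bench magnifier, about 2.1 kg, on a cross foot: four arms 24 mm wide, 110 mm long from the centre, tops 28 mm and undersides 14 mm above the mat; hub 72 mm across, 33 mm high. Round rubber feet under the +x, -x and -y arms only, 100 mm out. Origin: centre of the cross at mat level; z up; +y along the arm without a foot. Column 200 mm high at y = -22 mm, lens over the -y arm
- short_arm: the stand's arm without a rubber foot (fixed part of the stand, same origin and axes), along +y to 110 mm from the origin, the steel stub under it; it hangs free at the start, and a press of about 2 to 5 N on its end tips the stand down. Once the wedge is tight, pushing on with over 10 N makes the whole stand slide
- stub (a point): lowest point of the bare domed steel stub (16 mm across, sticks out 4 mm) under the footless arm, 100 mm from the stand's centre along +y and 10 mm above the mat when level
- press_point (a point): point on top of the footless arm right above the stub, 28 mm above the mat: the place to press
- wedge: loose wooden wedge, 60 g, 90 mm long (its y), 44 mm wide, 3 mm high at the thin end (-y) rising evenly to 21 mm at the flat back (+y). It lies with the thin end towards the footless arm. Origin: centre of its underside. It meets the level stub when the stub is 35 mm in from the thin end (back face 55 mm beyond it), then resists with 4 to 10 N as it takes the load, and stays put when let go
- wedge_back (a point): middle of the wedge's flat back face, 10.5 mm above the mat: the place to push
- wedge_tip (a point): middle of the wedge's thin edge
- tape_roll: loose roll of white tape lying flat, 80 mm across, 25 mm high, origin at the centre of its underside; not to be disturbed
- glue: loose white glue bottle, standing, 36 mm across, 100 mm high, origin at the centre of its underside; not to be disturbed
- green_bottle: loose green glass bottle, standing, 60 mm across, 190 mm high, origin at the centre of its underside; not to be disturbed
There are look-alikes about, which are no part of the job. What is meant by the wedge is not green or yellow, and is the smaller of those in its own colour.

How it is judged:
By the outcome, as a careful person would: the job done as asked, in the order asked, and still so for the second after the job is handed in, with the robot touching nothing.
It also fails if it takes over 51 s, if anything falls off the work surface, if the arm or the gripper's body presses on something with over 40 N, if the wrist force passes 120 N, or if a joint passes its speed limit or range.

## Robot

A 7-joint arm with a two-finger parallel gripper is mounted at the origin on the work surface. World frame = base frame: x ahead of the robot, y to its left, z up, the work surface at z = 0. Lengths are in m, angles in rad, forces in N, time in s.
With the tool pointing down it reaches from about 0.4 to 0.85 m from the base axis. Payload 10.4 kg.
Tool frame: the origin (TCP) lies on the centre line of the jaws, within the pads' length; the fingertips stand 11 mm ahead of it and the grasp point (between the pads) lies 8 mm behind it; z points along the fingers, y is the line along which they close (so a half turn about z gives the same grasp; the last joint's range is limited). The gripper opens to 87 mm and grips with 3 to 60 N. Pads are 19 mm wide; open, the fingers measure 117 mm over their backs; the gripper's body (75 mm by 190 mm) begins 51 mm behind the grasp point.
Start: joints at [1.144, 0.332, -0.065, 1.46, 0.022, 1.35, -0.088], TCP at [0.246, -0.575, 0.234] pointing down, gripper open.
Joint ranges: [-2.6, 2.6], [-0.5, 2.12], [-1.47, 1.34], [0.16, 2.42], [-1.27, 4.41], [0.06, 2.06], [-2.6, 2.6]. Speed limits (rad/s): [2.22, 2.22, 2.79, 2.79, 3.14, 3.14, 3.14].

## Interface

Orientations are given as a unit quaternion [x, y, z, w].
In Python, from bench import r gives the robot as it stands.
- The arm moves only by the shell command python3 -m pendant 'ROWS' [OPENING] [FORCE]. ROWS is JSON, a list of rows, each a list of 4 numbers: the shift along the tool's x, y, z in m, then the turn about the tool's z in rad. A call has 1 to 8 rows; each row shifts and turns the commanded pose from where the row before left it, along the tool's axes as they then stand; what a row does not reach is not made up. A row lasts 1/12 s, in which the tool goes at most 41.7 mm and 7.16 degrees, less where a joint would pass 70% of its speed; a pose out of reach is approached as far as the arm can. A call with a gripper value outside its range is refused whole. OPENING is the opening, from 0 (shut) to 1 (fully open), set as the call begins (- or left out, the last holds). The fingers move at their own pace and stop on an object; FORCE is the grip in N (left out, the last holds). Time passes only in rows, so rows that do not move let the fingers close. It gives the time, the measured TCP pose, the force, the opening and the grip force at its end, in the units of the state.
- r.read_state(): the state, without advancing time (a new reading comes with each control period).
- r.camera(name): name is "scene" or "top" or "wrist"; returns a dict with "img" (384x512x3 uint8, red, green, blue), "camera_matrix" (3x3 intrinsics, pixels), "xyz" and "attitude" of the camera in the world. Camera axes: x right, y down, z forward; pixel columns grow to the right and rows downward; lengths in m; the calibration is good to about 2 mm. A picture is of the moment at which its call begins. There is no depth.
- r.close_job(): hands the job in; it is judged then, once.
Trained networks look in the newest picture that a camera, given by its name, has taken for a name from the list of things; names that differ only in an ending like _2 or _b are one class to them, and where a whole thing is asked for, a point or a joint stands for the part that bears it (a point fixed in the world has none). Each returns a list of dicts, best first, with "score" (0 to 1); they miss things now and then, are a little off and sometimes report something else, mostly with a low value. They report only what shows in the picture. A call takes as long as a camera call. They do not tell look-alikes from the thing itself.
- r.outline_of(thing, camera): "mask" (384x512 bool, what is visible of it) and "bbox" ([centre column, centre row, width, height] in pixels, round what is visible of it).
The state is a dict: "time": time; "joint_positions": joint angles; "joint_vel": joint speeds; "joint_torque": joint torques, N m; "ee_pos": TCP position; "eef_rot": TCP orientation; "ft_force": force on the tool from outside, world axes, zero at the start; "torque": the same for the moment, N m; "width": finger opening in m; "grip_force": force on a finger pad.
Only numpy, scipy, OpenCV 4.12 (cv2) and the standard library are available. Lean on these libraries where they do the work, as an engineer would, in place of code of your own. Each camera call takes 0.05 s, during which the arm holds its last target. There are 200 camera calls.

## Working session

There is one attempt and no reset: what is moved stays moved. The work goes in short steps, Python scripts to look and compute and a shell command to move; the robot and the scene stay as the last step left them, time stands still between calls to the robot, and variables do not carry over. Pictures are saved under pics/ and viewed, at most 10 in all, crops included, and the job is handed in when it is done.

```bash
mkdir -p pics; ls; cat > h.py <<'E'
from bench import r
import numpy as np, cv2
from scipy.spatial.transform import Rotation as R
def cam(n):
    c=r.camera(n); return c
def Rc(c):
    a=np.array(c["attitude"],float)
    return a if a.shape==(3,3) else R.from_quat(a).as_matrix()
def px2w(c,u,v,z):
    d=Rc(c)@np.linalg.inv(np.array(c["camera_matrix"]))@np.array([u,v,1.]); p=np.array(c["xyz"]); return p+d*(z-p[2])/d[2]
def w2px(c,X):
    q=np.array(c["camera_matrix"])@(Rc(c).T@(np.array(X)-np.array(c["xyz"]))); return q[:2]/q[2]
def save(n,img): cv2.imwrite(f"pics/{n}.png",img[:,:,::-1])
E
python3 - <<'E'
from h import *
a=cam("top");b=cam("scene")
save("top",a["img"]);save("scene",b["img"])
for c in(a,b): print(c["camera_matrix"],c["xyz"],c["attitude"])
for n in["stand","wedge","tape_roll","glue","green_bottle","stub","wedge_back"]:
  print(n,[(round(o["score"],2),np.round(o["bbox"]).tolist()) for o in r.outline_of(n,"top")])
print(r.read_state())
E
```

```text
pics
[[393.66596424   0.         254.02657232]
 [  0.         393.66596424 193.78921037]
 [  0.           0.           1.        ]] [0.55938519 0.03008624 1.05639823] [-0.7018001   0.71122623 -0.02701137  0.03007088]
[[355.96878848   0.         253.44523526]
 [  0.         355.96878848 190.09024244]
 [  0.           0.           1.        ]] [1.29476384 0.2067054  0.51487928] [ 0.54373006  0.69427297 -0.37784944 -0.28208591]
stand [(0.69, [353.0, 220.0, 129.0, 83.0])]
wedge [(0.94, [188.0, 232.0, 50.0, 32.0]), (0.87, [257.0, 212.0, 35.0, 18.0]), (0.78, [254.0, 165.0, 35.0, 45.0]), (0.72, [244.0, 255.0, 33.0, 20.0])]
tape_roll [(0.94, [160.0, 176.0, 30.0, 30.0]), (0.29, [301.0, 215.0, 30.0, 14.0])]
glue [(0.73, [324.0, 160.0, 16.0, 19.0])]
green_bottle [(0.59, [378.0, 177.0, 38.0, 30.0])]
stub [(0.59, [303.0, 215.0, 32.0, 12.0])]
wedge_back [(0.67, [188.0, 234.0, 46.0, 34.0]), (0.61, [255.0, 163.0, 31.0, 48.0]), (0.6, [257.0, 211.0, 37.0, 22.0]), (0.59, [243.0, 256.0, 33.0, 22.0])]
{'time': 0.45, 'joint_positions': array([ 1.14436174,  0.33226645, -0.06472506,  1.46015555,  0.0216028 ,
        1.34991152, -0.08851693]), 'joint_vel': array([ 0.00138466,  0.00081653, -0.00094419, -0.00121559, -0.00052867,
       -0.00076995,  0.0004195 ]), 'joint_torque': array([-4.15140003e-04, -6.22456169e+01,  2.44640966e-02, -3.89758909e+01,
       -6.12310809e-02,  3.28064512e-02,  1.85903303e-05]), 'ee_pos': array([ 0.24561599, -0.57470438,  0.23350751]), 'eef_rot': array([ 9.79682687e-01,  2.00553815e-01,  3.89983576e-06, -2.46824118e-05]), 'ft_force': array([-0.93420035, -0.62101938, -0.89598547]), 'torque': array([ 0.0241288 , -0.0325633 , -0.00318328]), 'grip_force': 0.0, 'width': 0.08721795473598927}
```

View pics/top.png

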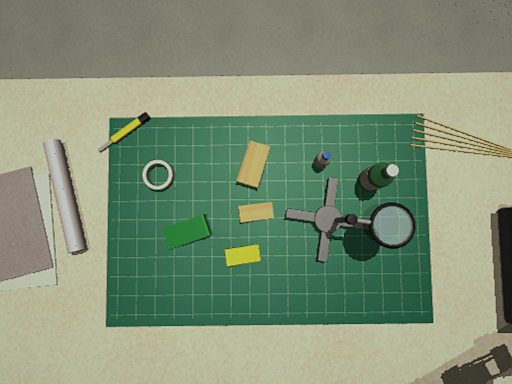

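View pics/scene.png

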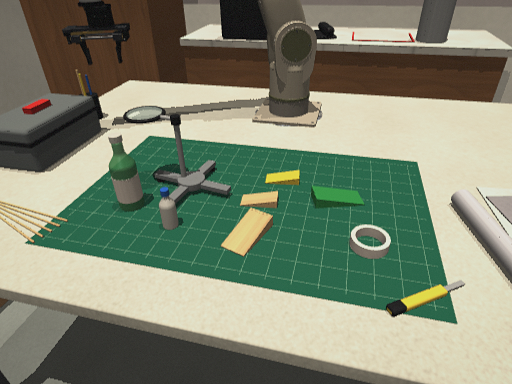

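```bash
cat > m.py <<'E'
from h import *
from scipy.optimize import minimize
HULL=np.array([[-22,-45,0],[22,-45,0],[-22,-45,3],[22,-45,3],[-22,45,0],[22,45,0],[-22,45,21],[22,45,21]])/1000.
def box(x0,x1,y0,y1,z0,z1): return np.array([[x,y,z] for x in(x0,x1) for y in(y0,y1) for z in(z0,z1)])/1000.
t=np.linspace(0,2*np.pi,40)
HUB=np.array([[36*np.cos(a),36*np.sin(a),z] for a in t for z in(14,33)])/1000.
ARMS=[box(-110,110,-12,12,14,28),box(-12,12,-30,110,14,28),HUB]
S=4
def render(c,parts,p):
    Rz=R.from_euler('z',p[2]).as_matrix(); m=np.zeros((384*S,512*S),np.uint8)
    for P in parts:
        q=np.array([w2px(c,Rz@v+[p[0],p[1],0]) for v in P])
        cv2.fillConvexPoly(m,cv2.convexHull(np.round((q+.5)*S*16).astype(np.int32)),1,shift=4)
    return m
def fit(cs,masks,parts,p0,roi=None):
    big=[cv2.resize(m.astype(np.uint8),None,fx=S,fy=S,interpolation=cv2.INTER_NEAREST) for m in masks]
    rr=[1]*len(cs) if roi is None else [cv2.resize(m.astype(np.uint8),None,fx=S,fy=S,interpolation=cv2.INTER_NEAREST) for m in roi]
    def cost(p):
        s=0
        for c,b,k in zip(cs,big,rr):
            m=render(c,parts,p); s+=((m!=b)*k).sum()/b.sum()
        return s
    best=None
    for _ in range(3):
        sim=np.array([p0]+[np.array(p0)+d for d in([.008,0,0],[0,.008,0],[0,0,.1])])
        o=minimize(cost,p0,method="Nelder-Mead",options=dict(initial_simplex=sim,xatol=1e-4,fatol=1e-4)); p0=o.x
    return o.x,o.fun
E
python3 - <<'E'
from m import *
a=cam("top");b=cam("scene")
def pick(n,c,uv):
    L=r.outline_of(n,c); L=[o for o in L if np.hypot(*(np.array(o["bbox"][:2])-uv))<25]
    return L[0]["mask"] if L else None
c0=px2w(a,256,212,.01); print("wedge0",c0, "tip",px2w(a,286,214,.028),"hub",px2w(a,327,219,.033),"tape",px2w(a,157,176,.02))
mw=pick("wedge","top",(256,212)); ms=pick("wedge","scene",(260,200))
hs=cv2.cvtColor(a["img"],cv2.COLOR_RGB2HSV); print("hsv wedge",hs[212,256],"arm",hs[215,297],"mat",hs[235,280])
for cs,ms_ in(([a],[mw]),([b],[ms]),([a,b],[mw,ms])):
  print("wedge",fit(cs,ms_,[HULL],[c0[0],c0[1],0.]))
st=pick("stand","top",(353,220)); 
roi=np.zeros((384,512),bool); roi[170:270,275:345]=1
h0=px2w(a,327,219,.033); print("stand",fit([a],[st&roi],ARMS,[h0[0],h0[1],0.],[roi]))
ss=pick("stand","scene",(190,180))
img=a["img"].copy(); img[st&roi]=img[st&roi]//2+[100,0,0]
save("crop",cv2.resize(img[170:275,225:345],None,fx=5,fy=5,interpolation=cv2.INTER_CUBIC))
E
```

```text
wedge0 [0.59548617 0.02945544 0.01      ] tip [ 0.58860801 -0.04872687  0.028     ] hub [ 0.57410575 -0.15432747  0.033     ] tape [0.69413671 0.29090751 0.02      ]
hsv wedge [ 25 109 190] arm [ 19  21 135] mat [ 74 110 123]
wedge (array([0.59748426, 0.02896762, 0.11338876]), np.float64(0.05113636363636364))
wedge (array([0.59796665, 0.02954383, 0.12114719]), np.float64(0.0754472693032015))
wedge (array([0.59757469, 0.02935735, 0.11529097]), np.float64(0.13032934026204215))
stand (array([ 0.57570257, -0.15849988, -0.16296224]), np.float64(0.10283532303370786))
```

View pics/crop.png

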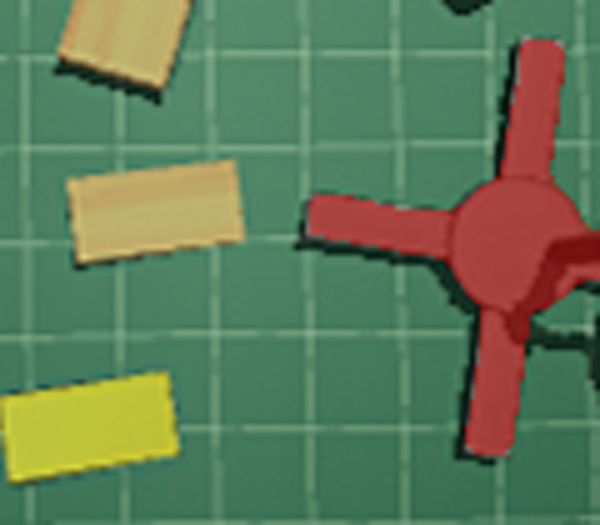

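The candidates for the wedge are green (187,232), yellow (243,256), large tan (254,164) and small tan (256,212). I choose the small tan one: it is not green or yellow, it is the smaller of the two tan ones, and it faces the footless arm tip at (287,214). The crop confirms this. Next I'll plan the approach.

```bash
cat > plan.py <<'E'
# prints suggested rows: python3 plan.py "x y z psi n; ..."
import sys
from h import *
def psi(q): x=R.from_quat(q).as_matrix()[:,0]; return np.arctan2(x[1],x[0])
def rows(p,a,wps):
    out=[];p=np.array(p,float)
    for x,y,z,ps,n in wps:
        t=np.array([x,y,z])
        for k in range(int(n),0,-1):
            d=(t-p)/k; c,s=np.cos(a),np.sin(a)
            w=[round(d[0]*c+d[1]*s,4),round(d[0]*s-d[1]*c,4),round(-d[2],4),round(-(ps-a)/k,3)]
            p=p+[w[0]*c+w[1]*s,w[0]*s-w[1]*c,-w[2]]; a-=w[3]; out.append(w)
    return out,p,a
if __name__=="__main__":
    s=r.read_state()
    print(s["time"],np.round(s["ee_pos"],4),round(psi(s["eef_rot"]),4),np.round(s["ft_force"],1),s["width"])
    o,p,a=rows(s["ee_pos"],psi(s["eef_rot"]),[list(map(float,w.split())) for w in sys.argv[1].split(";")])
    for i in range(0,len(o),8): print(str(o[i:i+8]).replace(" ",""))
    print(p,a)
E
python3 plan.py "0.25 -0.575 0.33 0.7 4; 0.585 0.10 0.30 1.686 20"
```

```text
0.75 [ 0.2456 -0.5748  0.2336] 0.4038 [-0.2 -0.1 -0.2] 0.08673408206434491
[[np.float64(0.001),np.float64(0.0005),np.float64(-0.0241),np.float64(-0.074)],[np.float64(0.0009),np.float64(0.0006),np.float64(-0.0241),np.float64(-0.074)],[np.float64(0.0009),np.float64(0.0006),np.float64(-0.0241),np.float64(-0.074)],[np.float64(0.0009),np.float64(0.0007),np.float64(-0.0241),np.float64(-0.074)],[np.float64(0.0346),np.float64(-0.015),np.float64(0.0015),np.float64(-0.049)],[np.float64(0.0352),np.float64(-0.0133),np.float64(0.0015),np.float64(-0.049)],[np.float64(0.0359),np.float64(-0.0116),np.float64(0.0015),np.float64(-0.049)],[np.float64(0.0364),np.float64(-0.0098),np.float64(0.0015),np.float64(-0.049)]]
[[np.float64(0.0368),np.float64(-0.008),np.float64(0.0015),np.float64(-0.049)],[np.float64(0.0372),np.float64(-0.0062),np.float64(0.0015),np.float64(-0.049)],[np.float64(0.0374),np.float64(-0.0044),np.float64(0.0015),np.float64(-0.049)],[np.float64(0.0376),np.float64(-0.0025),np.float64(0.0015),np.float64(-0.049)],[np.float64(0.0377),np.float64(-0.0007),np.float64(0.0015),np.float64(-0.05)]
[... 208 characters left out ...]
015),np.float64(-0.049)]]
[[np.float64(0.0371),np.float64(0.0067),np.float64(0.0015),np.float64(-0.05)],[np.float64(0.0367),np.float64(0.0086),np.float64(0.0015),np.float64(-0.049)],[np.float64(0.0362),np.float64(0.0104),np.float64(0.0015),np.float64(-0.05)],[np.float64(0.0356),np.float64(0.0121),np.float64(0.0015),np.float64(-0.049)],[np.float64(0.035),np.float64(0.0139),np.float64(0.0015),np.float64(-0.05)],[np.float64(0.0343),np.float64(0.0156),np.float64(0.0015),np.float64(-0.049)],[np.float64(0.0335),np.float64(0.0173),np.float64(0.0015),np.float64(-0.05)],[np.float64(0.0325),np.float64(0.0189),np.float64(0.0015),np.float64(-0.049)]]
[0.58500958 0.09995889 0.29997622] 1.6857706229646876
```

```bash
sed -i 's/out.append(w)/out.append(list(map(float,w)))/' plan.py
python3 -m pendant '[[0.001,0,-0.024,-0.074],[0.001,0,-0.024,-0.074],[0.001,0,-0.024,-0.074],[0.001,0,-0.024,-0.074],[0.035,-0.015,0.0015,-0.05],[0.035,-0.013,0.0015,-0.05],[0.036,-0.012,0.0015,-0.05],[0.036,-0.01,0.0015,-0.05]]' 0 20
python3 -m pendant '[[0.037,-0.008,0.0015,-0.05],[0.037,-0.006,0.0015,-0.05],[0.037,-0.004,0.0015,-0.05],[0.038,-0.002,0.0015,-0.05],[0.038,0,0.0015,-0.05],[0.038,0.001,0.0015,-0.05],[0.038,0.003,0.0015,-0.05],[0.037,0.005,0.0015,-0.05]]'
python3 -m pendant '[[0.037,0.007,0.0015,-0.05],[0.037,0.009,0.0015,-0.05],[0.036,0.010,0.0015,-0.05],[0.036,0.012,0.0015,-0.05],[0.035,0.014,0.0015,-0.05],[0.034,0.016,0.0015,-0.05],[0.033,0.017,0.0015,-0.05],[0.032,0.019,0.0015,-0.05]]'
python3 - <<'E'
from m import *
c=cam("wrist"); save("w1",c["img"]); print(c["xyz"],Rc(c))
print(r.read_state()["ee_pos"])
for n in("wedge","stand"):
  for o in r.outline_of(n,"wrist"): print(n,o["score"],o["bbox"])
E
```

```text
time: 1.42
ee_pos: [0.3162, -0.4359, 0.3236]
eef_rot: [0.9, 0.436, -0.0, 0.0]
ft_force: [0.9, -0.6, -0.3]
width: 0.042
grip_force: 0.0
time: 2.08
ee_pos: [0.45, -0.1649, 0.3118]
eef_rot: [0.795, 0.606, 0.0, 0.0]
ft_force: [1.3, -1.2, -0.7]
width: 0.0007
grip_force: 0.0
time: 2.75
ee_pos: [0.5815, 0.1052, 0.2996]
eef_rot: [0.659, 0.752, 0.0, 0.0]
ft_force: [1.5, 0.0, -0.1]
width: 0.0006
grip_force: 0.0
[0.5728125  0.17470942 0.45143869] [[ 9.91410179e-01  1.26285419e-01  3.40271809e-02]
 [ 1.30788608e-01 -9.58144988e-01 -2.54661584e-01]
 [ 4.42928065e-04  2.56924454e-01 -9.66431388e-01]]
[0.58195461 0.11275671 0.29841467]
wedge 0.95 [262.1, 199.8, 27.1, 32.1]
wedge 0.93 [189.8, 175.4, 34.5, 53.2]
wedge 0.83 [242.3, 87.2, 50.1, 89.3]
wedge 0.8 [334.1, 205.4, 75.1, 40.5]
```

View pics/w1.png

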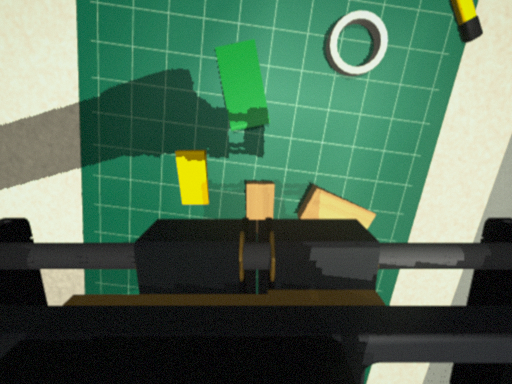

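Wrist picture: the small tan wedge shows at (260,200), directly ahead of the closed fingers at (258,255). The stand is hidden behind the gripper, so I'll refine its pose from the first pictures.

```bash
python3 - <<'E'
from m import *
a=cam("top");b=cam("scene")   # calibration only; images from the start
a["img"]=cv2.imread("pics/top.png")[:,:,::-1]; b["img"]=cv2.imread("pics/scene.png")[:,:,::-1]
def seg(i): 
    h=cv2.cvtColor(np.ascontiguousarray(i),cv2.COLOR_RGB2HSV); return (h[...,1]<75)&(h[...,2]>40)
def near(c,p,pts,rad):
    k=np.zeros((384,512),np.uint8); Rz=R.from_euler('z',p[2]).as_matrix()
    for q in pts: cv2.circle(k,tuple(int(v) for v in w2px(c,Rz@np.array(q)+[p[0],p[1],0])),rad,1,-1)
    return k>0
p=np.array([.5757,-.1585,-.15])
P=[(0,.09,.02),(0,.06,.02),(.09,0,.02),(.06,0,.02),(-.09,0,.02),(-.06,0,.02)]
for cs,n in(([a],"top"),([b],"scene"),([a,b],"both")):
    q=p
    for _ in range(2):
        roi=[near(c,q,P,12) for c in cs]; q,f=fit(cs,[seg(c["img"])&k for c,k in zip(cs,roi)],ARMS,q,roi)
    print(n,q,f,"stub",q[:2]+.1*np.array([-np.sin(q[2]),np.cos(q[2])]))
W=[.5975,.0292,.115]
v=b["img"].copy()
for c in(a,b):
    e=c["img"].copy()
    e=cv2.resize(e,None,fx=4,fy=4)
    for parts,pp in((ARMS[:2],q),([HULL],W)):
      for P_ in parts:
        m=render(c,[P_],pp); cs_,_=cv2.findContours(m,cv2.RETR_EXTERNAL,cv2.CHAIN_APPROX_NONE); cv2.drawContours(e,cs_,-1,(255,0,0),1)
    if c is a: A=e[190*4:265*4,235*4:345*4]
    else: B=e[145*4:215*4,175*4:285*4]
save("ov",np.vstack([A,B]))
E
```

```text
top [ 0.57507389 -0.15733421 -0.16174195] 0.08807733619763695 stub [ 0.59117765 -0.05863939]
scene [ 0.57623735 -0.15736837 -0.16180028] 0.13321713147410358 stub [ 0.59234687 -0.05867448]
both [ 0.57542232 -0.15729461 -0.16048085] 0.21922456621083197 stub [ 0.59140161 -0.05857955]
```

View pics/ov.png

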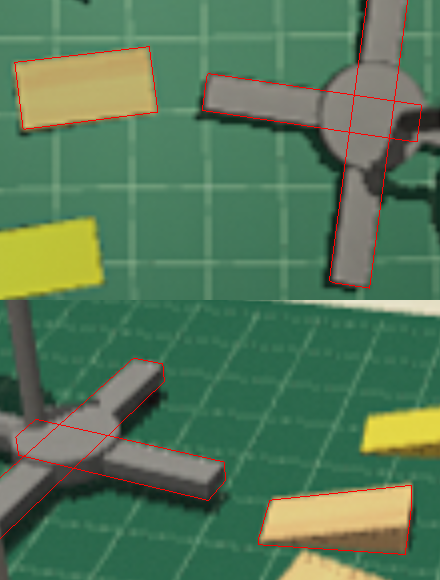

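Both overlays fit tightly, with the stub at about (0.591,-0.059). I'll descend behind the wedge.

```bash
python3 plan.py "0.5893 0.102 0.06 1.686 7; 0.5893 0.102 0.015 1.686 4"
```

```text
3.0 [0.5809 0.1031 0.2993] 1.6994 [0.  0.1 0.5] 0.00012256008189635284
[[-0.0003,0.0012,0.0342,0.002],[-0.0003,0.0012,0.0342,0.002],[-0.0003,0.0012,0.0342,0.002],[-0.0003,0.0011,0.0342,0.002],[-0.0003,0.0012,0.0342,0.002],[-0.0003,0.0011,0.0342,0.002],[-0.0004,0.0012,0.0341,0.001],[0.0,-0.0,0.0113,0.0]]
[[0.0,-0.0,0.0112,0.0],[0.0,-0.0,0.0113,0.0],[0.0,-0.0,0.0112,0.0]]
[0.58931706 0.1019682  0.01504931] 1.6863568539387261
```

```bash
python3 -m pendant '[[0,0.0012,0.034,0.002],[0,0.0012,0.034,0.002],[0,0.0012,0.034,0.002],[0,0.0012,0.034,0.002],[0,0.0012,0.034,0.002],[0,0.0012,0.034,0.002],[0,0.0012,0.034,0.001],[0,0,0.012,0]]'
python3 -m pendant '[[0,0,0.011,0],[0,0,0.011,0],[0,0,0.010,0],[0,0,0,0],[0,0,0,0]]'
python3 - <<'E'
from m import *
c=cam("wrist"); save("w2",c["img"][150:384])
c=cam("top")
E
python3 plan.py "0.5893 0.089 0.015 1.686 4;0.593 0.075 0.015 1.62 8;0.6017 0.014 0.015 1.411 32"
```

```text
time: 3.67
ee_pos: [0.5871, 0.1015, 0.0453]
eef_rot: [0.666, 0.746, -0.003, -0.001]
ft_force: [-1.1, -1.0, -0.0]
width: 0.0004
grip_force: 0.0
time: 4.08
ee_pos: [0.5897, 0.1046, 0.0182]
eef_rot: [0.665, 0.747, 0.0, 0.0]
ft_force: [0.3, 0.6, 0.7]
width: 0.0004
grip_force: 0.0
4.1833 [0.59   0.1048 0.0187] 1.6868 [0.5 0.5 0.3] 0.0005085495195353589
[[-0.0039,-0.0006,0.0009,0.0],[-0.0039,-0.0006,0.0009,0.0],[-0.0039,-0.0007,0.0009,0.0],[-0.0039,-0.0006,0.001,0.001],[-0.0018,0.0003,-0.0,0.008],[-0.0018,0.0003,-0.0,0.008],[-0.0018,0.0003,-0.0,0.008],[-0.0018,0.0003,-0.0,0.008]]
[[-0.0018,0.0003,-0.0,0.008],[-0.0018,0.0003,-0.0,0.009],[-0.0018,0.0003,-0.0,0.008],[-0.0017,0.0004,-0.0,0.009],[-0.0019,0.0002,-0.0,0.007],[-0.0019,0.0002,-0.0,0.007],[-0.0019,0.0002,-0.0,0.006],[-0.0019,0.0002,-0.0,0.007]]
[[-0.0019,0.0002,-0.0,0.006],[-0.0019,0.0002,-0.0,0.007],[-0.0019,0.0003,-0.0,0.006],[-0.0019,0.0003,-0.0,0.007],[-0.0019,0.0003,-0.0,0.006],[-0.0019,0.0003,-0.0,0.007],[-0.0019,0.0003,-0.0,0.006],[-0.0019,0.0003,-0.0,0.007]]
[[-0.0019,0.0003,-0.0,0.006],[-0.0019,0.0003,-0.0,0.007],[-0.0019,0.0004,-0.0,0.006],[-0.0019,0.0004,-0.0,0.007],[-0.0019,0.0004,-0.0,0.006],[-0.0019,0.0004,-0.0,0.007],[-0.0019,0.0004,-0.0,0.006],[-0.0019,0.0004,-0.0,0.007]]
[[-0.0019,0.0004,-0.0,0.006],[-0.0019,0.0004,-0.0,0.007],[-0.0019,0.0004,-0.0,0.006],[-0.0019,0.0005,-0.0,0.007],[-0.0019,0.0005,-0.0,0.006],[-0.0018,0.0005,-0.0,0.007],[-0.0019,0.0005,-0.0,0.006],[-0.0018,0.0005,-0.0,0.007]]
[[-0.0018,0.0005,-0.0,0.006],[-0.0019,0.0005,-0.0,0.007],[-0.0018,0.0006,-0.0,0.006],[-0.0019,0.0005,-0.0,0.007]]
[0.60166014 0.01397435 0.01496205] 1.4107858619797435
```

View pics/w2.png

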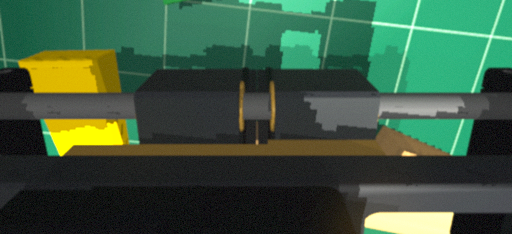

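The fingers are down between the yellow block and the large tan one, with no contact yet. I'll move to contact and start the curved push.

```bash
python3 -m pendant '[[-0.004,-0.0006,0.001,0],[-0.004,-0.0006,0.001,0],[-0.004,-0.0006,0.001,0],[-0.004,-0.0006,0,0],[-0.003,0,0,0],[-0.003,0,0,0.005],[-0.003,0,0,0.010],[-0.003,0,0,0.010]]'
python3 -m pendant '[[-0.003,0.0003,0,0.012],[-0.003,0.0003,0,0.012],[-0.003,0.0003,0,0.012],[-0.003,0.0003,0,0.012],[-0.001,0,0,0],[0,0,0,0]]'
cat > look.py <<'E'
from m import *
import sys
b=cam("scene"); L=[o for o in r.outline_of("wedge","scene")]
s=r.read_state(); a=np.arctan2(*R.from_quat(s["eef_rot"]).as_matrix()[[1,0],0]); p=s["ee_pos"]
g=[p[0]-.0545*np.cos(a),p[1]-.0545*np.sin(a),a-np.pi/2]
print("t",s["time"],p,a,s["ft_force"],"expected wedge",np.round(g,4))
t=w2px(b,[g[0],g[1],.01])
L=[o for o in L if np.hypot(*(np.array(o["bbox"][:2])-t))<15]
if L: print("fit",fit([b],[L[0]["mask"]],[HULL],g),L[0]["score"])
e=cv2.resize(b["img"],None,fx=4,fy=4)
for c_,pp in(((255,0,0),g),):
    m=render(b,[HULL],pp); q,_=cv2.findContours(m,cv2.RETR_EXTERNAL,cv2.CHAIN_APPROX_NONE); cv2.drawContours(e,q,-1,c_,1)
m=render(b,ARMS[1:2],[.5754,-.1573,-.1605]); q,_=cv2.findContours(m,cv2.RETR_EXTERNAL,cv2.CHAIN_APPROX_NONE); cv2.drawContours(e,q,-1,(255,255,0),1)
save(sys.argv[1],e[130*4:225*4,165*4:295*4])
E
python3 look.py s1
```

```text
time: 4.85
ee_pos: [0.5901, 0.0763, 0.0146]
eef_rot: [0.675, 0.738, 0.0, 0.0]
ft_force: [0.1, 1.1, -0.5]
width: 0.0004
grip_force: 0.2
time: 5.35
ee_pos: [0.5923, 0.0632, 0.0145]
eef_rot: [0.692, 0.722, -0.0, 0.0]
ft_force: [0.1, -0.1, -0.4]
width: 0.0004
grip_force: 0.0
t 5.45 [0.59219071 0.0637118  0.01459568] 1.6139646531292346 [ 0.0805572   0.24902977 -0.31216176] expected wedge [0.5945 0.0093 0.0432]
fit (array([0.59814055, 0.00717834, 0.02313243]), np.float64(0.38795931758530183)) 0.61
```

View pics/s1.png

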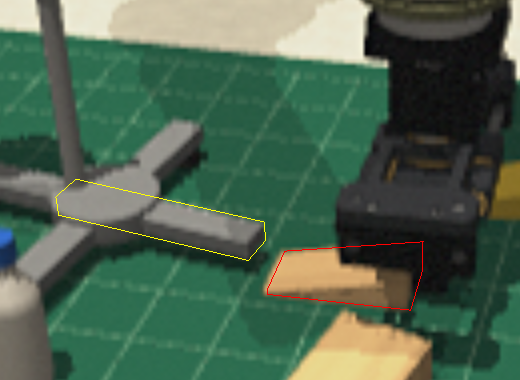

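The wedge sits flush on the fingers and its visible edges match the predicted outline. Its thin edge is at about (267,293) in the crop, just short of the arm end. I'll continue.

```bash
python3 plan.py "0.6025 0.018 0.0146 1.411 16"
```

```text
5.45 [0.5922 0.0637 0.0146] 1.614 [ 0.1  0.2 -0.3] 0.000718160673249034
[[-0.0029,0.0005,-0.0,0.013],[-0.0029,0.0006,-0.0,0.013],[-0.0029,0.0006,-0.0,0.013],[-0.0029,0.0006,-0.0,0.013],[-0.0028,0.0007,-0.0,0.013],[-0.0028,0.0007,-0.0,0.013],[-0.0028,0.0007,-0.0,0.012],[-0.0028,0.0008,-0.0,0.013]]
[[-0.0028,0.0008,-0.0,0.012],[-0.0028,0.0008,-0.0,0.013],[-0.0028,0.0009,-0.0,0.012],[-0.0028,0.0009,-0.0,0.013],[-0.0028,0.001,-0.0,0.012],[-0.0028,0.001,-0.0,0.013],[-0.0027,0.001,-0.0,0.012],[-0.0027,0.0011,-0.0,0.013]]
[0.60252164 0.01802258 0.01459568] 1.4109646531292357
```

```bash
python3 -m pendant '[[-0.003,0.0005,0,0.013],[-0.003,0.0006,0,0.013],[-0.003,0.0006,0,0.013],[-0.003,0.0006,0,0.013],[-0.003,0.0007,0,0.013],[-0.003,0.0007,0,0.013],[-0.003,0.0007,0,0.012],[-0.003,0.0008,0,0.013]]'
python3 -m pendant '[[-0.0025,0.0008,0,0.012],[-0.0025,0.0008,0,0.013],[-0.0025,0.0009,0,0.012],[-0.0025,0.0009,0,0.013],[-0.0025,0.001,0,0.012],[-0.0025,0.001,0,0.013],[-0.0025,0.001,0,0.012],[-0.001,0,0,0]]'
python3 look.py s2
```

```text
time: 6.12
ee_pos: [0.5974, 0.0393, 0.0146]
eef_rot: [0.728, 0.685, 0.0, 0.0]
ft_force: [-0.4, 0.7, -0.6]
width: 0.0003
grip_force: 0.3
time: 6.78
ee_pos: [0.602, 0.02, 0.0145]
eef_rot: [0.758, 0.653, -0.0, 0.0]
ft_force: [0.2, 0.6, 0.2]
width: 0.0005
grip_force: 0.3
t 6.8833 [0.60185862 0.02016063 0.01453233] 1.4234425543978475 [-0.45995336 -1.19381347 -0.4544396 ] expected wedge [ 0.5939 -0.0337 -0.1474]
fit (array([ 0.59896541, -0.03729516, -0.16474007]), np.float64(0.7762809187279152)) 0.65
```

View pics/s2.png

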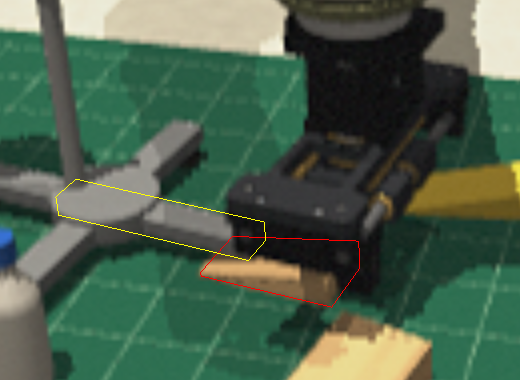

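The wedge is aligned with the arm and its tip is under the arm end. Now a straight slow push.

```bash
python3 -m pendant '[[-0.0018,0.0002,0,0.006],[-0.0018,0.0002,0,0.006],[-0.0018,0.0002,0,0],[-0.0018,0.0002,0,0],[-0.0018,0.0001,0,0],[-0.0012,0,0,0],[-0.0012,0,0,0],[-0.001,0,0,0]]'
python3 -m pendant '[[-0.0008,0,0,0],[-0.0005,0,0,0],[0,0,0,0]]'
python3 -m pendant '[[-0.0008,0,0,0],[0,0,0,0]]'
```

```text
time: 7.55
ee_pos: [0.6008, 0.0081, 0.0146]
eef_rot: [0.761, 0.649, 0.0, 0.0]
ft_force: [0.2, 0.4, 0.1]
width: 0.0004
grip_force: 0.5
time: 7.8
ee_pos: [0.6006, 0.0073, 0.0146]
eef_rot: [0.761, 0.649, 0.0, -0.0]
ft_force: [1.0, 2.9, -0.7]
width: 0.0004
grip_force: 1.1
time: 7.97
ee_pos: [0.6005, 0.0069, 0.0146]
eef_rot: [0.761, 0.649, 0.0, -0.0]
ft_force: [1.9, 4.6, -0.2]
width: 0.0003
grip_force: 2.1
```

```bash
python3 -m pendant '[[-0.0006,0,0,0],[0,0,0,0],[0,0,0,0]]'
python3 -m pendant '[[-0.0005,0,0,0],[0,0,0,0],[0,0,0,0]]'
```

```text
time: 8.22
ee_pos: [0.6005, 0.0066, 0.0146]
eef_rot: [0.761, 0.649, 0.001, -0.0]
ft_force: [0.3, 5.9, -0.5]
width: 0.0004
grip_force: 2.8
time: 8.47
ee_pos: [0.6004, 0.0065, 0.0146]
eef_rot: [0.761, 0.649, 0.001, -0.0]
ft_force: [0.7, 7.0, -1.1]
width: 0.0004
grip_force: 3.2
```

```bash
python3 -m pendant '[[-0.0004,0,0,0],[0,0,0,0],[0,0,0,0]]'
python3 -m pendant '[[0.004,0,0,0],[0.006,0,0,0],[0.01,0,0,0],[0.01,0,0,0],[0.008,0,-0.02,0],[0,0,-0.03,0],[0,0,-0.03,0],[0,0,0,0]]'
python3 plan.py "0.5914 -0.0586 0.11 1.411 5;0.5914 -0.0586 0.045 1.411 4"; python3 look.py s3
```

```text
time: 8.72
ee_pos: [0.6004, 0.0064, 0.0147]
eef_rot: [0.761, 0.649, 0.001, -0.001]
ft_force: [1.5, 7.0, -0.8]
width: 0.0001
grip_force: 3.6
time: 9.38
ee_pos: [0.6094, 0.0442, 0.1006]
eef_rot: [0.761, 0.649, 0.003, 0.002]
ft_force: [1.4, 0.8, 1.0]
width: 0.0008
grip_force: 0.0
9.3833 [0.6094 0.0442 0.1006] 1.413 [1.4 0.8 1. ] 0.0007821379226936914
[[-0.0209,-0.0003,-0.0019,0.0],[-0.0209,-0.0003,-0.0019,0.0],[-0.0208,-0.0003,-0.0019,0.001],[-0.0209,-0.0003,-0.0019,0.0],[-0.0208,-0.0003,-0.0018,0.001],[-0.0,-0.0,0.0162,-0.0],[-0.0,-0.0,0.0163,-0.0],[-0.0,-0.0,0.0162,-0.0]]
[[-0.0,-0.0,0.0163,-0.0]]
[ 0.59145039 -0.05859941  0.04499421] 1.4109640109493529
t 9.4833 [0.6070787  0.04306171 0.09579498] 1.412395126100709 [-0.30009132 -0.37549039 -0.67614589] expected wedge [ 0.5985 -0.0108 -0.1584]
fit (array([ 0.59417215, -0.04957429, -0.17143108]), np.float64(0.29024869109947643)) 0.61
```

View pics/s3.png

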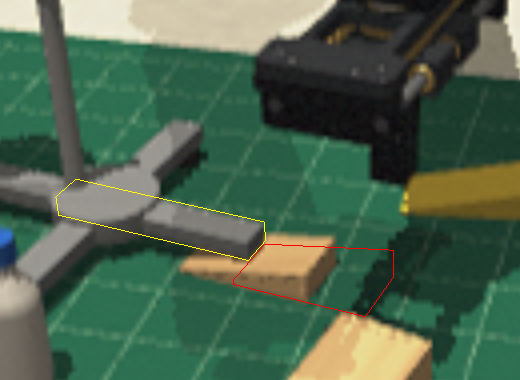

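The stand still matches its original outline, and the wedge sits under the stub with its back about where planned. Now the press.

```bash
python3 -m pendant '[[-0.02,0,-0.002,0],[-0.02,0,-0.002,0],[-0.02,0,-0.002,0],[-0.02,0,-0.002,0],[-0.021,-0.001,-0.002,0],[0,0,0,0],[0,0,0.02,0],[0,0,0.02,0]]'
python3 -m pendant '[[0,0,0.012,0],[0,0,0.006,0],[0,0,0,0],[0,0,0,0]]'
python3 plan.py "0.5914 -0.058 0.043 1.411 2"
```

```text
time: 10.15
ee_pos: [0.5896, -0.0572, 0.0639]
eef_rot: [0.761, 0.648, 0.0, 0.0]
ft_force: [-0.5, -0.2, -1.3]
width: 0.0003
grip_force: 0.0
time: 10.48
ee_pos: [0.5894, -0.0569, 0.0466]
eef_rot: [0.761, 0.649, -0.0, -0.0]
ft_force: [0.4, -1.2, 0.1]
width: 0.0001
grip_force: 0.0
10.4833 [ 0.5894 -0.0569  0.0466] 1.4123 [ 0.4 -1.2  0.1] 9.010144583814644e-05
[[-0.0004,0.0011,0.0018,0.001],[-0.0004,0.0011,0.0018,0.0]]
[ 0.59140465 -0.05803205  0.04299793] 1.4112855627916152
```

```bash
python3 -m pendant '[[-0.0004,0.001,0.002,0],[-0.0004,0.001,0.002,0],[0,0,0.0015,0],[0,0,0,0],[0,0,0,0]]'
python3 -m pendant '[[0,0,0.001,0],[0,0,0.001,0],[0,0,0,0]]'
python3 -m pendant '[[0,0,0.001,0],[0,0,0,0]]'
```

```text
time: 10.9
ee_pos: [0.5912, -0.0585, 0.0412]
eef_rot: [0.761, 0.649, 0.0, 0.0]
ft_force: [-0.4, 0.7, -0.4]
width: 0.0004
grip_force: 0.0
time: 11.15
ee_pos: [0.5913, -0.0585, 0.0395]
eef_rot: [0.761, 0.649, 0.0, 0.0]
ft_force: [-1.7, 0.1, 3.9]
width: 0.0004
grip_force: 2.0
time: 11.32
ee_pos: [0.5913, -0.0585, 0.0393]
eef_rot: [0.761, 0.649, -0.0, 0.0]
ft_force: [-6.0, 1.3, 13.9]
width: 0.0004
grip_force: 6.9
```

The arm carries 14 N with only about 0.2 mm of give, so it no longer rocks. I'll move clear.

```bash
python3 -m pendant '[[0,0,-0.0005,0],[0,0,0,0],[0,0,-0.004,0],[0,0,-0.015,0],[0,0,-0.03,0],[0,0,-0.03,0],[0.02,0,-0.02,0],[0.03,0,-0.02,0]]'
python3 -m pendant '[[0.035,0,-0.02,0],[0.035,0,-0.02,0],[0.035,0,-0.02,0],[0.03,0,0,0],[0,0,0,0],[0,0,0,0]]'
python3 look.py s4
python3 - <<'E'
from h import *
c=cam("top");e=c["img"]; o=cv2.imread("pics/top.png")[:,:,::-1]
save("t4",np.hstack([cv2.resize(i[140:270,270:420],None,fx=2.6,fy=2.6) for i in(o,e)]))
E
```

```text
time: 11.98
ee_pos: [0.5993, -0.0123, 0.1592]
eef_rot: [0.763, 0.647, -0.0, 0.001]
ft_force: [0.4, 0.6, -0.5]
width: 0.0001
grip_force: 0.0
time: 12.48
ee_pos: [0.6201, 0.1268, 0.2177]
eef_rot: [0.76, 0.65, 0.0, -0.0]
ft_force: [0.8, -1.0, 0.1]
width: 0.0006
grip_force: 0.0
t 12.5833 [0.62039628 0.12312924 0.2171161 ] 1.410942865331237 [ 0.26837575 -0.69719064  0.4947053 ] expected wedge [ 0.6117  0.0693 -0.1599]
```

View pics/s4.png

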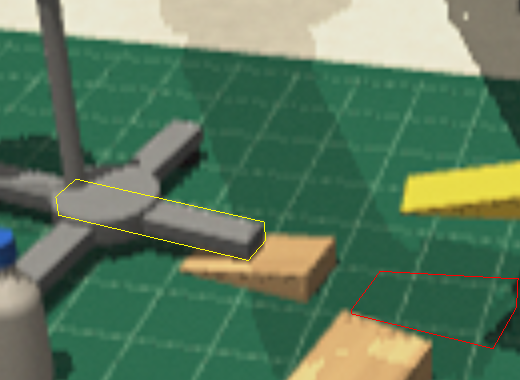

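The wedge is under the stub, with its tip at (182,268) and its back at (325,260) in the crop. The stand still lies on its original outline, and the arm is clear. Handing in.

```bash
python3 -c "
from bench import r
print(r.close_job())"
```

```text
the job is handed in; nothing more can be done
None
```

The wedge is snug under the bare stub (pushed to about 7 N), the stand showed no shift in the camera view, a 14 N press on the arm's end gave only about 0.2 mm, and the job was handed in at about 12.6 s with the arm clear.

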